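# Close the two sample jars with the caps that fit

### The arm

A 6-joint arm with a two-finger parallel gripper is mounted at the origin on the work surface. World frame = base frame: x ahead of the robot, y to its left, z up, the work surface at z = 0. Lengths are in m, angles in rad, forces in N, time in s.
With the tool pointing down it reaches from about 0.375 to 0.825 m from the base axis. Payload 5.5 kg.
Tool frame: the origin (TCP) lies on the front face of the gripper's body, between the roots of the fingers; the fingertips stand 73 mm ahead of it and the grasp point (between the pads) lies 54 mm ahead of it (arm.nose_length is the distance from the TCP to the fingertips, in m); x points along the fingers, y is the direction in which the jaws open and shut, and the axes are right-handed (so a half turn about x gives the same grasp; the last joint's range is limited). The gripper opens to 85 mm and grips with 20 to 120 N. Pads are 22 mm wide; open, the fingers measure 114 mm over their backs; the gripper's body (76 mm by 85 mm) begins 54 mm behind the grasp point. The pads swing forward as they close: fully open they stand 13 mm farther back than shut.
Start: joints at [1.315, 0.314, -0.047, 1.21, 0, 1.571], TCP at [0.152, 0.58, 0.304] pointing down, gripper open.
Joint ranges: [-2.67, 2.67], [-0.69, 1.73], [-1.03, 1.25], [-2.08, 2.16], [-1.42, 1.45], [-3.14, 3.14]. Speed limits (rad/s): [2.39, 2.39, 3.01, 3.14, 3.14, 3.14].

### API

Orientations are given as a unit quaternion [w, x, y, z].
In Python, from bench import arm, solve_ik, read_camera, workorder, sensors gives the robot as it stands. The module is installed in compiled form; this text tells all that it offers. Calls block until the motion is done:
- arm.move_to(position, orientation): joint-space move of the TCP to a pose.
- arm.line_to(position, ori=None, feed=0.15, force_limit=None): straight line of the TCP; ori=None keeps the orientation; feed is the mean speed in m/s. With force_limit (N) it stops when the force on the tool has changed by that much, and returns True; else False.
- arm.set_joints(angles): joint-space move.
- arm.gripper_to(opening): finger opening in m; the grip force is fixed at half the most; returns when the fingers have stopped.
- arm.dwell(seconds).
- solve_ik(position, orientation): joint angles nearest the present ones, or None.
- read_camera(name): name is "scene" or "top" or "wrist"; returns a dict with "img" (384x512x3 uint8, red, green, blue), "range_z" (384x512 float32, m along the optical axis (not along the pixel's ray), 0 where there is no reading), "fov_y" (degrees; the focal length in pixels is half the picture's height over the tangent of half this angle, whatever the lens; pixels are square), "cx", "cy" (the principal point, pixels), "R" (3x3) and "t" (3): a world point X has camera coordinates R X + t. Camera axes: x right, y down, z forward; pixel columns grow to the right and rows downward; lengths in m; the calibration is good to about 2 mm. A picture is of the moment at which its call begins.
A pose or a line that the arm cannot do raises arm.MotionError and nothing moves.
- workorder.job_done(): hands the job in, once; it reports no verdict.
Readings, each from a call of its own:
- sensors.current_time_s(): time.
- sensors.current_joint_pos(): joint angles.
- sensors.current_joint_velocities(): joint speeds.
- sensors.current_joint_efforts(): joint torques, N m.
- sensors.current_eef_pos(): TCP position.
- sensors.current_orientation(): TCP orientation.
- sensors.current_ft_force(): force on the tool from outside, world axes, zero at the start.
- sensors.current_torque(): the same for the moment, N m.
- sensors.current_width(): finger opening in m.
Only numpy, scipy, OpenCV 4.12 (cv2) and the standard library are available. Lean on these libraries where they do the work, as an engineer would, in place of code of your own. Each camera call takes 0.05 s, during which the arm holds its last target.

### The job

Close the two open sample jars on the conservation bench. The two loose caps look alike but differ slightly in size: put each one on the jar whose mouth it fits, plug down and fully home, with its flange flat on the rim, and leave both jars standing on the bench.

Things in the scene. Friction and masses are not known exactly. Their poses are not given: they have to be found in the camera images.
- cap_large_grip (a point): Larger loose cap, grey plastic, about 60 g, 59 mm tall, standing plug down. Upwards: plug 18 mm long, 34 mm diameter at the foot, tapering to 50 mm at 10 mm up, then straight; flange 62 mm diameter, 5 mm thick; round grip 24 mm diameter, 36 mm tall. It does not enter the smaller mouth. Point: on the axis in the grip, 47 mm above the foot, 24 mm above the flange's top. z up its axis.
- cap_small_grip (a point): Smaller loose cap, grey plastic, about 60 g, 59 mm tall, standing plug down. Upwards: plug 18 mm long, 24 mm diameter at the foot, tapering to 40 mm at 10 mm up, then straight; flange 52 mm diameter, 5 mm thick; round grip 24 mm diameter, 36 mm tall. It would drop through the larger mouth. Point: on the axis in the grip, 47 mm above the foot, 24 mm above the flange's top. z up its axis.
- jar_large_mouth (a point): Centre of the mouth, in the rim's plane, of the open jar with the larger mouth: loose white ceramic jar 90 mm tall, about 300 g, body 72 mm diameter, neck 64 mm outside, round mouth 56 mm inside. z up the jar's axis. With its own cap home the flange lies on the rim, the cap's point 29 mm above this one.
- jar_small_mouth (a point): Centre of the mouth, in the rim's plane, of the open jar with the smaller mouth: loose white ceramic jar 90 mm tall, about 300 g, body 72 mm diameter, neck 54 mm outside, round mouth 46 mm inside. z up the jar's axis. With its own cap home the flange lies on the rim, the cap's point 29 mm above this one.
There are look-alikes about, which are no part of the job. Leave any purple, red or yellow look-alike of the part that bears cap_large_grip alone.

How it is judged:
At the end, for the whole second after the job is handed in: Each cap sits in its own jar (larger cap in larger mouth, smaller in smaller): its axis within 10 mm of the mouth's centre, within 6 mm of its fully seated height, cap and jar within 10 degrees of upright, the jars standing on the bench (rim 80 to 100 mm above it) (horizontal distance between cap_large_grip and jar_large_mouth below 0.01 m and z of cap_large_grip in the frame of jar_large_mouth between 0.023 and 0.035 m and angle between each of cap_large_grip, jar_large_mouth, cap_small_grip, jar_small_mouth's own z axis and vertical below 0.17 rad and height (world z) of jar_large_mouth between 0.08 and 0.1 m and horizontal distance between cap_small_grip and jar_small_mouth below 0.01 m and z of cap_small_grip in the frame of jar_small_mouth between 0.023 and 0.035 m and height (world z) of jar_small_mouth between 0.08 and 0.1 m); the robot touches nothing.
It also fails if it takes over 72 s, if anything falls off the work surface, if the arm or the gripper's body presses on something with over 40 N, if the wrist force passes 120 N, or if a joint passes its speed limit or range.

## Working session

There is one attempt and no reset: what is moved stays moved. The work goes in short steps, each a Python script; the robot and the scene stay as the last script left them, time stands still between calls to the robot, and variables do not carry over. Pictures are saved under pics/ and viewed, and the job is handed in when it is done.

```bash
mkdir -p pics; ls; python3 - <<'E'
from bench import arm, read_camera, sensors
import cv2, numpy as np
for n in ["scene","top"]:
    c=read_camera(n); np.savez(f"{n}0.npz",**c)
    cv2.imwrite(f"pics/{n}0.png",c["img"][:,:,::-1]); print(n,c["fov_y"],c["cx"],c["cy"],c["R"].round(3).tolist(),c["t"])
print(sensors.current_time_s(),sensors.current_orientation(),arm.nose_length)
E
```

```text
pics
scene 54.69558825197269 248.17697947516575 190.21640098754753 [[-0.014, 1.0, -0.005], [0.663, 0.006, -0.749], [-0.749, -0.014, -0.663]] [-0.00316298 -0.31045589  1.23969449]
top 48.12588529519609 260.6380054776847 190.1524829951027 [[0.02, -1.0, -0.018], [-0.985, -0.017, -0.171], [0.171, 0.021, -0.985]] [0.00183497 0.58748542 0.84130432]
0.1 [ 0.7012733   0.08962439  0.70139273 -0.09072736] 0.0726
```

View pics/scene0.png

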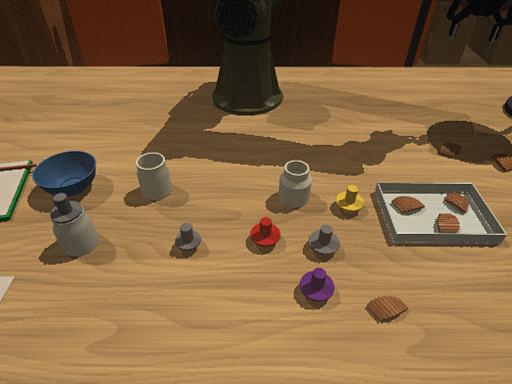

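View pics/top0.png

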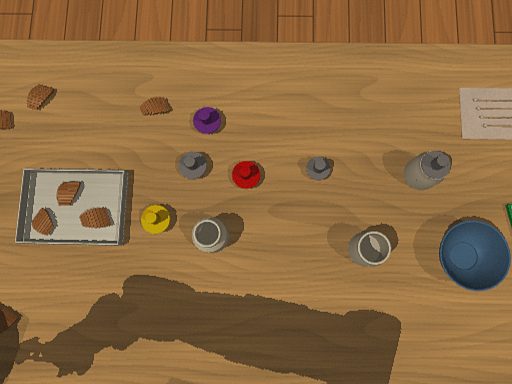

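The scene camera shows grey caps at (187,238) and (324,241), and open jars at (153,176) and (295,184). In the top view the caps are at (319,168) and (192,165), and the jars at (372,247) and (210,235). There is also a capped jar at scene (73,225), and purple, red and yellow look-alikes. Next I measure them from depth.

```bash
cat > h.py <<'E'
import numpy as np, cv2
def cloud(c):
    img=c["img"];z=c["range_z"];h,w=z.shape
    f=h/2/np.tan(np.radians(float(c["fov_y"]))/2)
    v,u=np.mgrid[:h,:w]
    P=np.stack([(u-c["cx"])/f*z,(v-c["cy"])/f*z,z],-1)
    return (P-c["t"])@c["R"]   # R^T (P-t)
def circ(p):
    A=np.c_[2*p,np.ones(len(p))];b=(p**2).sum(1);s=np.linalg.lstsq(A,b,rcond=None)[0]
    return s[:2],np.sqrt(s[2]+s[:2]@s[:2])
E
python3 - <<'E'
from h import *
c=dict(np.load("top0.npz"));W=cloud(c)
ok=c["range_z"]>0
for name,(u,v) in dict(capA=(192,165),capB=(319,168),jarA=(210,235),jarB=(372,247),red=(246,175),yellow=(156,218),capped=(428,170)).items():
    r=30;s=np.s_[v-r:v+r,u-r:u+r]
    p=W[s][ok[s]]; 
    print(name,"n",len(p))
    for lo,hi in [(-.02,.01),(.012,.018),(.018,.027),(.03,.05),(.05,.065),(.08,.1),(.1,.16)]:
        q=p[(p[:,2]>lo)&(p[:,2]<hi)]
        if len(q)>5 and lo>0:
            cc,rr=circ(q[:,:2]); print("  ",lo,hi,len(q),"mid",((q.max(0)+q.min(0))/2).round(4),"ext",(q.max(0)-q.min(0)).round(4),"fit",cc.round(4),rr.round(4),"medz",np.median(q[:,2]).round(4))
        elif lo<0: print("  bench z",np.median(q[:,2]).round(4) if len(q) else None)
a=cv2.resize(c["img"][130:280,140:460],None,fx=2.5,fy=2.5,interpolation=cv2.INTER_CUBIC)
cv2.imwrite("pics/crop_top.png",a[:,:,::-1])
E
```

```text
capA n 3584
  bench z -0.0004
   0.018 0.027 475 mid [0.6444 0.1633 0.0225] ext [0.0607 0.0612 0.0081] fit [0.6456 0.1637] 0.0239 medz 0.0226
   0.03 0.05 27 mid [0.6421 0.1608 0.0397] ext [0.0174 0.0182 0.0186] fit [0.645 0.163] 0.0114 medz 0.0396
   0.05 0.065 109 mid [0.6451 0.163  0.0571] ext [0.0235 0.0229 0.0131] fit [0.6444 0.1628] 0.0088 medz 0.0585
capB n 3581
  bench z -0.0003
   0.018 0.027 307 mid [ 0.6422 -0.1083  0.0227] ext [0.0512 0.0498 0.0082] fit [ 0.6432 -0.1091] 0.0207 medz 0.0227
   0.03 0.05 26 mid [ 0.6374 -0.1069  0.0401] ext [0.0139 0.0189 0.0195] fit [ 0.6423 -0.1087] 0.0113 medz 0.0408
   0.05 0.065 109 mid [ 0.6422 -0.1086  0.0568] ext [0.0231 0.0227 0.0124] fit [ 0.642  -0.1087] 0.0087 medz 0.058
jarA n 3589
  bench z -0.0002
   0.012 0.018 18 mid [0.4887 0.114  0.0153] ext [0.0583 0.0669 0.0051] fit [0.4928 0.1144] 0.034 medz 0.016
   0.018 0.027 13 mid [0.4867 0.0933 0.0225] ext [0.0548 0.0262 0.0089] fit [0.4936 0.1159] 0.0354 medz 0.022
   0.03 0.05 32 mid [0.4865 0.1021 0.0405] ext [0.0561 0.0434 0.0186] fit [0.4937 0.1161] 0.0356 medz 0.0394
   0.0
[... 1565 characters left out ...]
z -0.0003
   0.012 0.018 32 mid [ 0.6297 -0.318   0.0149] ext [0.0566 0.0428 0.0058] fit [ 0.6369 -0.3326] 0.0354 medz 0.0153
   0.018 0.027 48 mid [ 0.6309 -0.3192  0.0224] ext [0.0599 0.0453 0.0081] fit [ 0.6371 -0.333 ] 0.0357 medz 0.0226
   0.03 0.05 118 mid [ 0.6312 -0.3229  0.0399] ext [0.06   0.0528 0.0197] fit [ 0.6372 -0.3327] 0.0356 medz 0.0395
   0.05 0.065 220 mid [ 0.6367 -0.331   0.0574] ext [0.0717 0.0684 0.0148] fit [ 0.6369 -0.3326] 0.0338 medz 0.0599
   0.08 0.1 542 mid [ 0.6369 -0.3316  0.09  ] ext [0.0583 0.0565 0.0198] fit [ 0.636  -0.3311] 0.0227 medz 0.0943
   0.1 0.16 198 mid [ 0.6362 -0.3324  0.1172] ext [0.0226 0.0242 0.0338] fit [ 0.6361 -0.3312] 0.0092 medz 0.1293
```

View pics/crop_top.png

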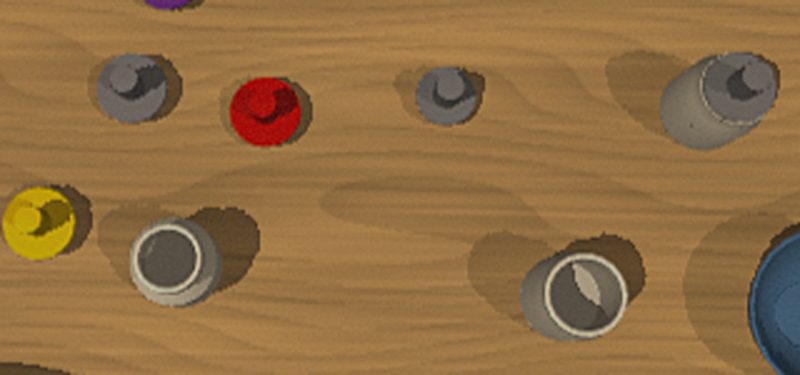

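Grey caps, named by top pixels: A at (192,165) has a 61 mm flange, so it is the large cap. B at (319,168) has a 51 mm flange, so it is the small cap. Red (246,175), yellow (156,218), purple (207,120) and the cap already on the closed jar (437,162) are excluded. Jars: (210,235) has a 54 mm rim, so it is small; (372,247) has a 63 mm rim, so it is large. The crop confirms all of this. I'll cross-check with the scene camera.

```bash
python3 - <<'E'
from h import *
from scipy.spatial.transform import Rotation as Ro
T=dict(np.load("top0.npz"));S=dict(np.load("scene0.npz"))
for n,c in (("top",T),("scene",S)):
    W=cloud(c).reshape(-1,3);W=W[(c["range_z"]>0).ravel()]
    for name,(x,y,z0,z1,r) in dict(large=(.644,.163,.03,.058,.02),largeF=(.644,.163,.0195,.0225,.04),small=(.642,-.1087,.03,.058,.02),smallF=(.642,-.1087,.0195,.0225,.04),
       jsmall=(.4934,.1159,.01,.05,.05),jsmall_rim=(.4934,.1159,.085,.095,.05),jlarge=(.4715,-.208,.01,.05,.05),jlarge_rim=(.4715,-.208,.085,.095,.05)).items():
        d=np.hypot(W[:,0]-x,W[:,1]-y);q=W[(d<r)&(W[:,2]>z0)&(W[:,2]<z1)]
        if len(q)<6: print(n,name,len(q));continue
        cc,rr=circ(q[:,:2]);print(n,name,len(q),"mid",((q.max(0)+q.min(0))/2)[:2].round(4),"ext",(q.max(0)-q.min(0))[:2].round(4),"fit",cc.round(4),rr.round(4),"zmed",np.median(q[:,2]).round(4))
print(Ro.from_quat([0.08962439,0.70139273,-0.09072736,0.7012733]).as_matrix().round(3))
E
```

```text
top large 74 mid [0.6451 0.163 ] ext [0.0235 0.0229] fit [0.644  0.1625] 0.0098 zmed 0.0544
top largeF 214 mid [0.6446 0.1634] ext [0.0602 0.0611] fit [0.6457 0.1634] 0.0246 zmed 0.0215
top small 78 mid [ 0.6411 -0.1086] ext [0.0213 0.0227] fit [ 0.6406 -0.1083] 0.0094 zmed 0.056
top smallF 128 mid [ 0.6422 -0.1084] ext [0.0512 0.0496] fit [ 0.6437 -0.1091] 0.0208 zmed 0.0215
top jsmall 71 mid [0.4885 0.1138] ext [0.0601 0.0673] fit [0.4925 0.1141] 0.0336 zmed 0.0274
top jsmall_rim 177 mid [0.4933 0.1161] ext [0.0531 0.0538] fit [0.4935 0.116 ] 0.0249 zmed 0.089
top jlarge 264 mid [ 0.4705 -0.2069] ext [0.0679 0.0687] fit [ 0.4714 -0.2066] 0.0338 zmed 0.0302
top jlarge_rim 224 mid [ 0.4714 -0.2085] ext [0.0615 0.0637] fit [ 0.4715 -0.2083] 0.0298 zmed 0.0891
scene large 139 mid [0.6465 0.1632] ext [0.0241 0.023 ] fit [0.6464 0.1632] 0.0108 zmed 0.0457
scene largeF 155 mid [0.6451 0.1633] ext [0.0628 0.0597] fit [0.6462 0.1632] 0.0243 zmed 0.0219
scene small 130 mid [ 0.6438 -0.1087] ext [0.0244 0.0239] fit [ 0.6433 -0.1086] 0.0112 zmed 0.045
scene smallF 70 mid [ 0.6446 -0.1087] ext [0.0494 0.0501] fit [ 0.6449 -0.1076] 0.0211 zmed 0.022
scene jsmall 426 mid [0.4973 0.1161] ext [0.0717 0.0711] fit [0.4951 0.1163] 0.0346 zmed 0.0313
scene jsmall_rim 148 mid [0.4948 0.1169] ext [0.0529 0.0524] fit [0.4953 0.1163] 0.0249 zmed 0.0891
scene jlarge 433 mid [ 0.4748 -0.2072] ext [0.0709 0.0705] fit [ 0.4734 -0.208 ] 0.0345 zmed 0.0311
scene jlarge_rim 188 mid [ 0.4736 -0.2082] ext [0.0641 0.0614] fit [ 0.4737 -0.2081] 0.0298 zmed 0.0892
[[-0.     0.253  0.967]
 [-0.002  0.967 -0.253]
 [-1.    -0.002  0.   ]]
```

```bash
cat >> h.py <<'E'
from scipy.spatial.transform import Rotation as Ro
from bench import arm, solve_ik, read_camera, sensors, workorder
CL=np.array([.6455,.1632]);CS=np.array([.643,-.1087]);JS=np.array([.4943,.1162]);JL=np.array([.4725,-.2082])
def ori(xy):
    a=np.arctan2(xy[1],xy[0]); y=[np.cos(a),np.sin(a),0];x=[0,0,-1]
    q=Ro.from_matrix(np.c_[x,y,np.cross(x,y)]).as_quat();return [q[3],q[0],q[1],q[2]]
def pose(xy,z): return [float(xy[0]),float(xy[1]),z],ori(xy)
def pic(n,f):
    c=read_camera(n);cv2.imwrite(f"pics/{f}.png",c["img"][:,:,::-1]);np.savez(f+".npz",**c);return c
def st(m): print(m,"t",round(sensors.current_time_s(),2),"pos",np.round(sensors.current_eef_pos(),4),"F",np.round(sensors.current_ft_force(),1),"w",round(sensors.current_width(),4))
E
python3 - <<'E'
from h import *
for p in (pose(CL,.25),pose(CL,.103),pose(JL,.27),pose(CS,.103),pose(JS,.17)): print(solve_ik(*p))
arm.gripper_to(.06)
arm.move_to(*pose(CL,.20)); st("above")
pic("wrist","w1")
print(arm.line_to(pose(CL,.103)[0],feed=.1,force_limit=8)); st("down")
arm.gripper_to(.015); st("grip")
arm.line_to(pose(CL,.28)[0],feed=.15); st("lift")
pic("wrist","w2");pic("scene","s2")
E
```

```text
[0.24763784 0.46132762 0.04391493 1.15338363 0.         1.57079633]
[ 0.24763784  0.56970864 -0.13692196  0.86416573  0.          1.57079633]
[-0.41503869  0.17395032 -0.30542871  1.09141729  0.          1.57079633]
[-0.16746798  0.54724704 -0.17560436  0.84794493  0.          1.57079633]
[ 0.23088769  0.23920896 -0.46876754  0.86281983  0.          1.57079633]
above t 2.81 pos [0.6453 0.1643 0.2003] F [0.2 0.3 0.5] w 0.06
False
down t 3.98 pos [0.6461 0.1633 0.1038] F [-0.9  0.1 -0. ] w 0.0602
grip t 4.4 pos [0.6458 0.1633 0.1037] F [-1.4 -0.2  5.4] w 0.0222
lift t 5.73 pos [0.645  0.1631 0.2788] F [ 0.1  0.3 -0.2] w 0.022
```

View pics/w2.png

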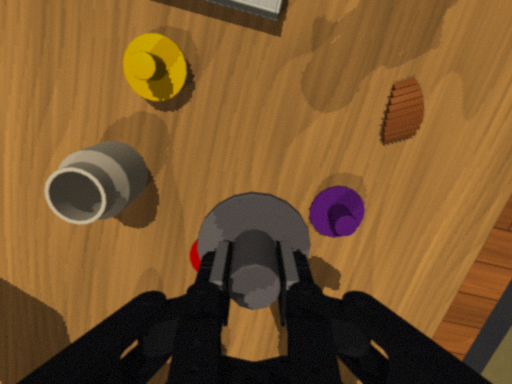

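View pics/s2.png

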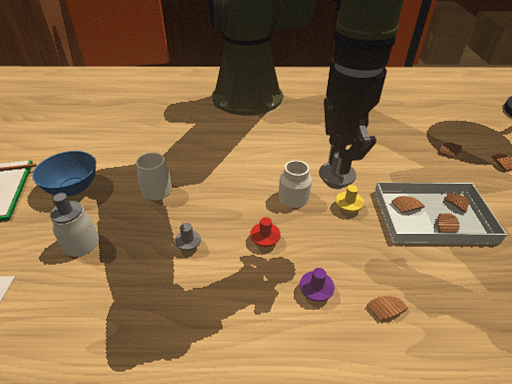

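View pics/w1.png

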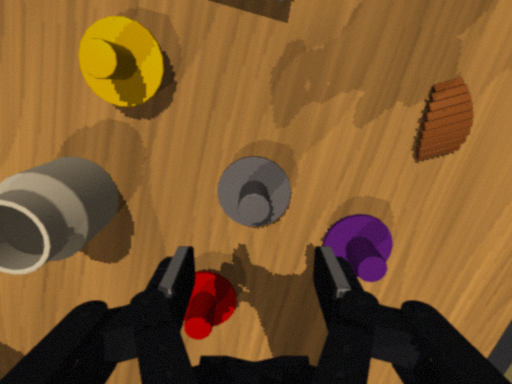

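The large cap is held (wrist image: flange around (254,235)) and clear of the bench. I'll check the tilt and offset in hand from wrist depth.

```bash
cat >> h.py <<'E'
def held(c,tcp,zf,zt=.008,r=.036,img=True):
    # flange in hand: points near the expected flange top height
    W=cloud(c);m=(c["range_z"]>0)&(np.hypot(W[...,0]-tcp[0],W[...,1]-tcp[1])<r)&(abs(W[...,2]-zf)<zt)
    p=W[m];ce=np.median(p,0)
    for _ in range(5):
        u,s,vt=np.linalg.svd(p-p.mean(0),full_matrices=False);n=vt[2]*np.sign(vt[2][2]);d=(p-p.mean(0))@n
        p=p[abs(d)<max(.0015,2*d.std())]
    h=cv2.convexHull(p[:,:2].astype(np.float32))[:,0]
    (cx,cy),rr=cv2.minEnclosingCircle(h)
    print("flange n",len(p),"z",p[:,2].mean().round(4),"tilt deg",np.degrees(np.arccos(n[2])).round(1),"n",n.round(3),"enclosing",round(cx,4),round(cy,4),"r",round(rr,4),"offs",np.round([cx-tcp[0],cy-tcp[1]],4))
E
python3 - <<'E'
from h import *
c=dict(np.load("w2.npz"));t=[.645,.1631,.2788]
W=cloud(c)
for (u,v) in [(230,220),(254,205),(285,220),(254,290),(305,235)]: print(u,v,W[v,u].round(4))
held(c,t,.2788-.054-.024)
E
```

```text
230 220 [0.6289 0.177  0.199 ]
254 205 [0.6392 0.1876 0.1974]
285 220 [0.6572 0.1833 0.197 ]
254 290 [0.6456 0.1626 0.2335]
305 235 [0.6698 0.1778 0.1976]
flange n 4231 z 0.1977 tilt deg 0.5 n [0.009 0.001 1.   ] enclosing 0.6446 0.1643 r 0.0308 offs [-0.0004  0.0012]
```

```bash
python3 - <<'E'
from h import *
arm.move_to(*pose(JL,.28)); st("over")
c=pic("wrist","w3"); held(c,sensors.current_eef_pos(),sensors.current_eef_pos()[2]-.081)
arm.line_to(pose(JL,.215)[0],feed=.12); st("near")
print(arm.line_to(pose(JL,.173)[0],feed=.04,force_limit=10)); st("down")
c=pic("wrist","w4");pic("scene","s4")
E
```

```text
over t 7.35 pos [ 0.4732 -0.2077  0.2801] F [ 0.4  0.5 -0.5] w 0.0224
flange n 4229 z 0.199 tilt deg 0.4 n [ 0.005 -0.003  1.   ] enclosing 0.474 -0.2062 r 0.0307 offs [0.0007 0.0014]
near t 8.09 pos [ 0.4729 -0.2081  0.2154] F [ 0.6  0.6 -0.1] w 0.0223
True
down t 9.01 pos [ 0.4723 -0.2081  0.1757] F [-2.1  0.5  6.2] w 0.0224
```

View pics/w4.png

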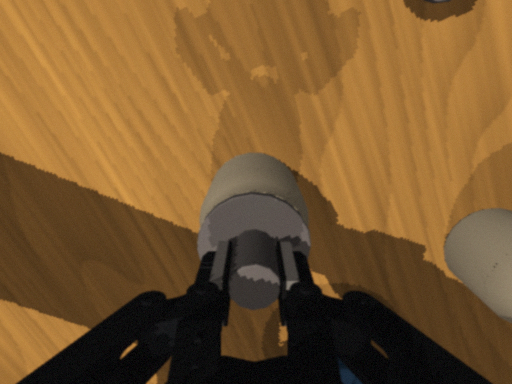

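View pics/s4.png

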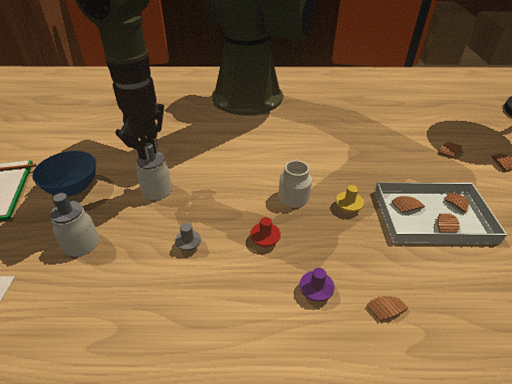

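Contact came at TCP z = 0.1757 against an expected 0.176, so the large cap is home. The flange lies on the rim at scene (153,160). I'll release it and fetch the small cap.

```bash
python3 - <<'E'
from h import *
arm.gripper_to(.055); st("open")
arm.line_to(pose(JL,.28)[0],feed=.15); st("up")
c=pic("top","t5")
W=cloud(c).reshape(-1,3);W=W[(c["range_z"]>0).ravel()]
arm.move_to(*pose(CS,.20)); st("above")
c=pic("top","t6");pic("scene","s6")
for c,n in ((c,"top"),(dict(np.load("s6.npz")),"scene")):
  W=cloud(c).reshape(-1,3);W=W[(c["range_z"]>0).ravel()]
  for name,(x,y,z0,z1,r) in dict(largeF=(*JL,.087,.098,.05),grip=(*JL,.1,.128,.05),top=(*JL,.128,.135,.05),body=(*JL,.01,.05,.05),small=(*CS,.03,.058,.02)).items():
    d=np.hypot(W[:,0]-x,W[:,1]-y);q=W[(d<r)&(W[:,2]>z0)&(W[:,2]<z1)]
    if len(q)<6: print(n,name,len(q));continue
    cc,rr=circ(q[:,:2]);print(n,name,len(q),"mid",((q.max(0)+q.min(0))/2)[:2].round(4),"ext",(q.max(0)-q.min(0))[:2].round(4),"fit",cc.round(4),rr.round(4),"zmed",np.median(q[:,2]).round(4))
E
```

```text
open t 9.53 pos [ 0.4716 -0.2078  0.1747] F [-0.2  0.1  0.3] w 0.055
up t 10.38 pos [ 0.4721 -0.208   0.2792] F [ 0.   0.7 -0.9] w 0.0551
above t 11.28 pos [ 0.6422 -0.1092  0.2   ] F [-1.  -0.1  0.5] w 0.0547
top largeF 0
top grip 0
top top 0
top body 0
top small 0
scene largeF 249 mid [ 0.4796 -0.2135] ext [0.0513 0.0512] fit [ 0.4803 -0.2115] 0.0207 zmed 0.095
scene grip 101 mid [ 0.4792 -0.2065] ext [0.0141 0.0221] fit [ 0.4745 -0.207 ] 0.0101 zmed 0.1118
scene top 35 mid [ 0.4758 -0.2098] ext [0.0231 0.0165] fit [ 0.4759 -0.2083] 0.0081 zmed 0.1314
scene body 181 mid [ 0.4894 -0.2073] ext [0.0407 0.0704] fit [ 0.4723 -0.2085] 0.0355 zmed 0.0297
scene small 127 mid [ 0.645  -0.1087] ext [0.0211 0.0236] fit [ 0.6435 -0.1086] 0.011 zmed 0.045
```

View pics/s6.png

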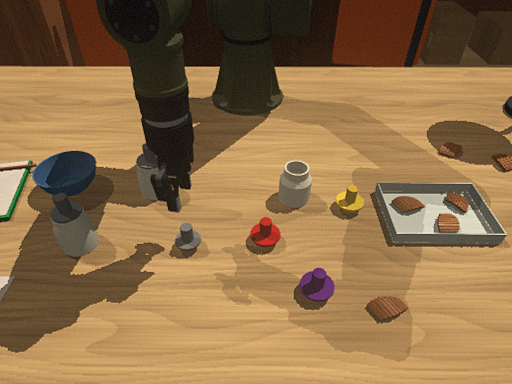

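The large cap's top is at 0.131 m, its seated height. Small cap next.

```bash
python3 - <<'E'
from h import *
print(arm.line_to(pose(CS,.103)[0],feed=.1,force_limit=8)); st("down")
arm.gripper_to(.015); st("grip")
arm.line_to(pose(CS,.28)[0],feed=.15); st("lift")
arm.move_to(*pose(JS,.28)); st("over")
c=pic("wrist","w7"); e=sensors.current_eef_pos(); held(c,e,e[2]-.081,r=.032)
E
```

```text
False
down t 12.5 pos [ 0.6436 -0.1088  0.1038] F [-0.1 -0.2  0.1] w 0.0549
grip t 12.89 pos [ 0.6435 -0.1088  0.1038] F [-1.4 -0.2  4.8] w 0.0222
lift t 14.22 pos [ 0.6425 -0.1086  0.2788] F [-0.5  0.5 -0.8] w 0.0225
over t 15.28 pos [0.4951 0.1157 0.2801] F [-0.4 -0.4 -0.6] w 0.0225
flange n 2544 z 0.199 tilt deg 0.4 n [0.004 0.004 1.   ] enclosing 0.4947 0.1171 r 0.0255 offs [-0.0007  0.0016]
```

View pics/w7.png

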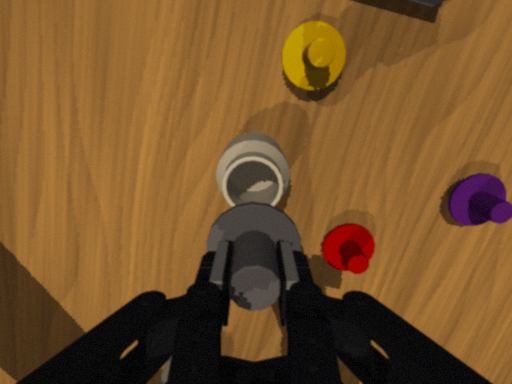

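The small cap (flange at (254,230)) is held upright, with the open jar mouth below it at (252,182). I'll lower and release it.

```bash
python3 - <<'E'
from h import *
arm.line_to(pose(JS,.215)[0],feed=.12); st("near")
r=arm.line_to(pose(JS,.173)[0],feed=.04,force_limit=10); st(f"down {r}")
c=pic("wrist","w8")
if r and abs(sensors.current_eef_pos()[2]-.1757)<.002:
    arm.gripper_to(.055); st("open")
    arm.line_to(pose(JS,.28)[0],feed=.15)
    arm.set_joints([1.315,.314,-.047,1.21,0,1.571]); st("away")
    T=pic("top","t9");S=pic("scene","s9")
    for n,c in (("top",T),("scene",S)):
      W=cloud(c).reshape(-1,3);W=W[(c["range_z"]>0).ravel()]
      for nm,J in (("L",JL),("S",JS)):
        for name,(z0,z1) in dict(flange=(.0935,.097),grip=(.1,.128),top=(.1285,.135),body=(.01,.05)).items():
          d=np.hypot(W[:,0]-J[0],W[:,1]-J[1]);q=W[(d<.05)&(W[:,2]>z0)&(W[:,2]<z1)]
          if len(q)<6: print(n,nm,name,len(q));continue
          cc,rr=circ(q[:,:2]);print(n,nm,name,len(q),"mid",((q.max(0)+q.min(0))/2)[:2].round(4),"ext",(q.max(0)-q.min(0))[:2].round(4),"fit",cc.round(4),rr.round(4),"zmed",np.median(q[:,2]).round(4))
E
```

```text
near t 16.02 pos [0.4948 0.116  0.2154] F [-1.2  0.  -0.8] w 0.0224
down True t 16.93 pos [0.494  0.1162 0.1756] F [-2.7  0.1  6.7] w 0.0223
open t 17.4 pos [0.4933 0.116  0.1747] F [ 0.2  0.1 -0.4] w 0.0552
away t 20.32 pos [0.1528 0.5802 0.3036] F [-0.9  0.6  0.6] w 0.0554
top L flange 459 mid [ 0.4721 -0.2068] ext [0.0593 0.0596] fit [ 0.4725 -0.2082] 0.0237 zmed 0.0949
top L grip 50 mid [ 0.472  -0.2025] ext [0.023  0.0138] fit [ 0.4718 -0.2062] 0.0104 zmed 0.1132
top L top 121 mid [ 0.4715 -0.2069] ext [0.022 0.022] fit [ 0.472  -0.2074] 0.0083 zmed 0.1304
top L body 117 mid [ 0.4704 -0.1872] ext [0.0676 0.0295] fit [ 0.4717 -0.2087] 0.0356 zmed 0.03
top S flange 274 mid [0.4936 0.1152] ext [0.0503 0.0494] fit [0.4936 0.116 ] 0.0203 zmed 0.0948
top S grip 34 mid [0.493  0.1142] ext [0.0221 0.0205] fit [0.493  0.1146] 0.0105 zmed 0.1188
top S top 110 mid [0.4929 0.1157] ext [0.0223 0.0209] fit [0.4934 0.1155] 0.0082 zmed 0.1305
top S body 61 mid [0.4865 0.1022] ext [0.056  0.0437] fit [0.4936 0.116 ] 0.0355 zmed 0.0311
scene L flange 258 mid [ 0.4739 -0.2074] ext [0.0629 0.0608] fit [ 0.4743 -0.2071] 0.0236 zmed 0.0953
scene L grip 119 mid [ 0.4793 -0.2061] ext [0.0146 0.0221] fit [ 0.4741 -0.2068] 0.0105 zmed 0.1145
scene L top 59 mid [ 0.474  -0.2073] ext [0.0227 0.0213] fit [ 0.4741 -0.2071] 0.0087 zmed 0.1311
scene L body 417 mid [ 0.4874 -0.2071] ext [0.0469 0.0694] fit [ 0.4724 -0.2085] 0.0354 zmed 0.0305
scene S flange 188 mid [0.4964 0.1156] ext [0.0469 0.0501] fit [0.4948 0.116 ] 0.02 zmed 0.0949
scene S grip 114 mid [0.5014 0.1155] ext [0.0129 0.0226] fit [0.4954 0.1158] 0.0107 zmed 0.1141
scene S top 66 mid [0.4939 0.1157] ext [0.0244 0.021 ] fit [0.4952 0.1154] 0.0089 zmed 0.1306
scene S body 415 mid [0.5102 0.1161] ext [0.0438 0.0707] fit [0.4942 0.1165] 0.0353 zmed 0.0299
```

```bash
python3 - <<'E'
from h import *
c=dict(np.load("s9.npz"))["img"]
cv2.imwrite("pics/crop9.png",cv2.resize(c[110:300,20:400],None,fx=2.1,fy=2.1,interpolation=cv2.INTER_CUBIC)[:,:,::-1])
E
```

```text
(no output)
```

View pics/crop9.png

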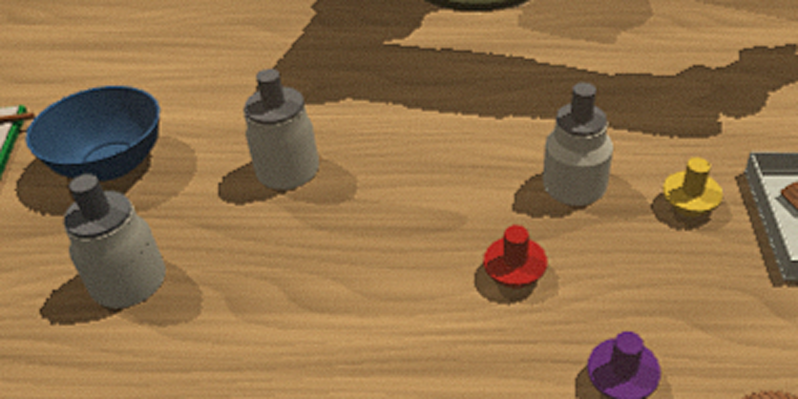

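Both caps sit flat on their own jars, at crop (275,105) and (582,120). Flange tops are at about 95 mm and cap tops at about 131 mm, with the axes within about 2 mm of each jar's axis. The look-alikes are untouched. Handing in.

```bash
python3 -c "
from bench import workorder
print(workorder.job_done())"
```

```text
the job is handed in; nothing more can be done
None
```

Both jars are closed: the larger grey cap is on the wide-mouth jar and the smaller one is on the narrow-mouth jar. I handed the job in at about 20 s, and no verdict is reported.

- **Seating:** both cameras put the flange tops at about 95 mm and the cap tops at about 130–131 mm, which are the seated heights.
- **Alignment:** the cap axes are within about 2 mm of the jar axes. The caps measured 0.4–0.5° of tilt while held; after release I judged upright only from the pictures and heights.
- **Surroundings:** both jars stand where they were, the arm is back at its start pose touching nothing, and the look-alikes were not moved.
- **Disagreements:** the two cameras differed by about 2 mm in x, so I used their average. The top camera gave no readings for the first check on the large cap, because the arm was in the way. The scene camera, partly blocked itself, covered that check, and both cameras saw the cap clearly at the end.

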